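# Shut and pin the reject box

### The arm

A 7-joint arm with a two-finger parallel gripper is mounted at the origin on the work surface. World frame = base frame: x ahead of the robot, y to its left, z up, the work surface at z = 0. Lengths are in mm, angles in rad, forces in N, time in s.
With the tool pointing down it reaches from about 425 to 875 mm from the base axis. Payload 4.7 kg.
Tool frame: the origin (TCP) lies midway between the tips of the shut fingers; the grasp point (between the pads) lies 19 mm behind it; z points along the fingers, x is the direction in which the jaws open and shut, and the axes are right-handed (so a half turn about z gives the same grasp; the last joint's range is limited). The gripper opens to 85 mm and grips with 20 to 120 N. Pads are 22 mm wide; open, the fingers measure 114 mm over their backs; the gripper's body (76 mm by 85 mm) begins 54 mm behind the grasp point. The pads swing forward as they close: fully open they stand 13 mm farther back than shut.
Start: joints at [1.193, 0.321, -0.07, 1.45, 0.023, 1.371, -0.057], TCP at [248.186, -600.773, 231.349] pointing down, gripper open.
Joint ranges: [-2.86, 2.86], [-0.3, 2.09], [-1.38, 1.24], [0.06, 2.45], [-1.56, 4.7], [0.09, 2.05], [-2.69, 2.69]. Speed limits (rad/s): [2.57, 2.57, 3.14, 3.14, 3.14, 3.14, 3.14].

### API

Orientations are given as a unit quaternion [x, y, z, w].
In Python, from station import * gives the robot as it stands.
- The arm moves only by the shell command python3 -m jog 'ROWS' [FORCE]. ROWS is JSON, a list of rows, each an object with "linear": the shift along the tool's x, y, z in mm, a list of three; "roll": the turn about the tool's z in rad; "fingers": the opening, from -1 (shut) to 1 (fully open), so that 0 is half open. A call has 1 to 5 rows; each row is the pose to reach, as a shift and turn from the pose commanded when the call began, along the tool's axes at that moment; what a row does not reach only later rows make up. A row lasts 1/10 s, in which the tool goes at most 50 mm and 8.59 degrees, less where a joint would pass 70% of its speed; a pose out of reach is approached as far as the arm can. A call with a gripper value outside its range is refused whole. The fingers move at their own pace and stop on an object; FORCE is the grip in N (left out, the last holds). Time passes only in rows, so rows that repeat a pose let the fingers close. It gives the time, the measured TCP pose, the force and the opening at its end, in the units of the state.
- observe(): the state, without advancing time (a new reading comes with each control period).
- camera(name): name is "scene" or "top" or "wrist"; returns (picture, depth): 400x640x3 uint8, red, green, blue; 400x640 float32, mm along the optical axis (not along the pixel's ray), 0 where there is no reading.
- camera_model(name): a dict with "vertical_fov" (degrees; the focal length in pixels is half the picture's height over the tangent of half this angle, whatever the lens; pixels are square), "cx", "cy" (the principal point, pixels), "extrinsics" (4x4, takes a point from camera to world coordinates). Camera axes: x right, y down, z forward; pixel columns grow to the right and rows downward; lengths in mm; the calibration is good to about 2 mm. A picture is of the moment at which its call begins: read the wrist's pose just before it. camera_model takes no time and is no camera call; for the wrist camera it gives the pose at the moment of the call.
- close_job(): hands the job in, once; it reports no verdict.
The state is a dict: "t": time; "joints": joint angles; "joint_vel": joint speeds; "effort": joint torques, N m; "ee_pos": TCP position; "ee_rot": TCP orientation; "wrist_force": force on the tool from outside, world axes, zero at the start; "moment": the same for the moment, N m; "gripper_width": finger opening in mm.
Only numpy, scipy, OpenCV 4.12 (cv2) and the standard library are available. Lean on these libraries where they do the work, as an engineer would, in place of code of your own. Each camera call takes 0.05 s, during which the arm holds its last target. There are 200 camera calls.

### The job

Swing the door of the grey steel reject box shut and press it until it snaps home behind its catch, firmly but without straining the box. Then take the long straight-handled lock pin from the sloping rack and put it down through the hasp at the door's free edge until its collar rests on the upper lug, and let go. Leave the ball-headed pin and the other things on the table where they are.

Things in the scene. Friction and masses are not known exactly. Their poses are not given: they have to be found in the camera images.
- locker: Grey sheet-steel reject box with a white door, fixed to the table, 200 deep (its x) by 220 wide (its y) by 150 mm high. Origin: centre of its underside; its open front faces its own -x, at local x = -100 mm. Roof at 150 mm. On its -y side, at the front, two steel lugs (44 x 52 mm, 12 mm thick, undersides at 100 and 138 mm) carry 14 mm vertical holes one above the other at local (-100, -138) mm.
- hasp_hole (a point): Centre of the hole's mouth on the top face of the upper lug, 150 mm above the table, on the common vertical axis of the lug holes. The door's tongue (10 mm thick, 15 mm hole) comes between the two lugs when the door is shut, and its hole lines up only with the door fully shut.
- door (a joint): Door angle in rad: 0 fully shut, positive when swung open towards the box's -x side. The vertical hinge is on the box's +y (left) side. Inside the box a sprung roller catch resists over about the last 0.08 rad (10 to 20 N at door_push) and then snaps behind a bar on the door and holds it at 0; a door stopped short of that is pushed back out.
- door_hinge (a point): Point on the hinge axis at half door height (75 mm above the table). The white door is 15 mm thick (7.5 mm each side of the axis), 142 mm high (4 to 146 mm above the table) and reaches 219 mm from the hinge; beyond that only the tongue (120 to 130 mm high). A narrow steel finger ledge stands 14 mm off the outer face at 49 mm above the table, 105 to 195 mm from the hinge.
- door_push (a point): Point on the outer face of the door, 170 mm from the hinge and 120 mm above the table, a good place to push; it moves with the door. Its x axis is the door's inward normal, y points to the hinge.
- rack_mid (a point): Middle of the aluminium pin rack, fixed to the table, 170 mm wide (its y). Two black sockets stand 55 mm either side of this point along its y, both leaning 0.52 rad, so that pins in them lean with their heads towards the rack's -x; their mouths are 75 mm above the table, the sockets 50 mm long, 14.5 mm bore.
- pin: The lock pin: bare steel, 120 mm long, 90 g. Origin at the centre of the underside of its collar (26 mm across, 6 mm thick, local z 0 to 6); local z runs along the pin to the handle: a plain straight cylinder 20 mm across, local z 6 to 52 mm. Shank 12 mm across, 68 mm long below the collar, the last 10 mm tapered to 4 mm. At the start it stands in one of the two rack sockets, collar on the mouth.
- pin_grip (a point): Middle of the lock pin's handle where it is best gripped, 33 mm above the collar's underside.
- pin_tip (a point): Tip of the lock pin, 68 mm below the collar's underside.
- knob_pin: The other pin, not to be used: short shank (45 mm) and a ball head 32 mm across, in the other rack socket. Origin as for the lock pin.
- cutter_a: Black and yellow cutter lying on the table, 165 mm long along x, 18 wide, 14 high; origin on its underside, 85 mm from the tip.
- cutter_b: A second such cutter.
- bottle: White glue bottle, 52 mm across, 120 mm high; origin centre of base.
- jar: Clear jar with white cap, 64 mm across, 70 mm high; origin centre of base.
Not all that is in view belongs to the job. Leave any purple or red look-alike of the pin alone.

How it is judged (in metres and radians):
On the way, in this order (a step that is already met when the one before it is completed fails the run):
1. the door is pushed shut and seated behind its catch, the pin not yet in the hasp (value of joint door below 0.015 rad and horizontal distance between pin and hasp_hole above 0.05 m), for 0.3 s.
2. the lock pin is down through both lugs and the door's tongue (value of joint door below 0.015 rad and horizontal distance between pin and hasp_hole below 0.004 m and z of pin in the frame of locker between 0.146 and 0.154 m and angle between pin's own z axis and vertical below 0.12 rad and horizontal distance between pin_tip and hasp_hole below 0.01 m and height (world z) of pin_tip below 0.095 m), for 0.2 s.
At the end, for the whole second after the job is handed in: The door is shut behind its catch (within 0.015 rad); the lock pin stands down through upper lug, tongue and lower lug with its collar on the upper lug (within 4 mm in height, 4 mm off the hole axis, within 0.12 rad of upright), released and at rest (all of step 2 and linear speed of pin below 0.01 m/s); the robot touches nothing.
It fails at once if the box or its door is pressed by the robot with more than 50 N (contact force between any of the arm, the fingers and locker above 50 N).
It fails at once if the ball-headed pin is moved more than 40 mm (distance of knob_pin from where it was at the start of the episode above 0.04 m).
It fails at once if a bystander (cutter, bottle or jar) is moved more than 50 mm (distance of any of cutter_a, cutter_b, bottle, jar from where it was at the start of the episode above 0.05 m).
It also fails if it takes over 58 s, if anything falls off the work surface, if the arm or the gripper's body presses on something with over 40 N, if the wrist force passes 120 N, or if a joint passes its speed limit or range.

## Working session

There is one attempt and no reset: what is moved stays moved. The work goes in short steps, Python scripts to look and compute and a shell command to move; the robot and the scene stay as the last step left them, time stands still between calls to the robot, and variables do not carry over. Pictures are saved under pics/ and viewed, about 8 in all and at most 12, crops included, and the job is handed in when it is done.

```bash
ls; mkdir -p pics; cat > h.py <<'E'
from station import *
import numpy as np, cv2
from scipy.spatial.transform import Rotation as R
def K(m): 
    return 200/np.tan(np.radians(m["vertical_fov"])/2)
def cloud(name):
    m=camera_model(name); rgb,d=camera(name); f=K(m)
    v,u=np.mgrid[:400,:640]
    P=np.stack([(u-m["cx"])/f*d,(v-m["cy"])/f*d,d,np.ones_like(d)],-1)@np.array(m["extrinsics"]).T
    P=P[...,:3]; P[d==0]=np.nan
    return rgb,d,P
def save(n,rgb): cv2.imwrite("pics/"+n,rgb[...,::-1])
E
python3 - <<'E'
from h import *
for n in("scene","top"):
    rgb,d,P=cloud(n); save(n+".png",rgb); np.savez("/tmp/"+n,rgb=rgb,P=P)
    m=camera_model(n);print(n,m["vertical_fov"],m["cx"],m["cy"],np.round(m["extrinsics"],3).tolist(),(d==0).mean())
s=observe();print(s)
E
```

```text
pics
scene 53.880893252365475 322.5513344455211 206.39313859203634 [[0.877, 0.322, -0.356, 945.958], [0.48, -0.616, 0.625, -774.57], [-0.018, -0.719, -0.695, 876.893], [0.0, 0.0, 0.0, 1.0]] 0.004109375
top 53.81891789336051 321.55701991268995 203.75476406129434 [[-0.021, -0.982, 0.189, 348.214], [-1.0, 0.024, 0.016, -67.346], [-0.021, -0.189, -0.982, 1141.441], [0.0, 0.0, 0.0, 1.0]] 0.00390234375
{'t': 0.1, 'joints': array([ 1.19311135,  0.32176818, -0.07007884,  1.45155775,  0.02260464,
        1.37083352, -0.05691053]), 'joint_vel': array([ 0.00202194, -0.00176643, -0.00031238, -0.00426838,  0.00065616,
        0.00180171, -0.00081912]), 'effort': array([ 1.90312790e-04, -4.94876540e+01, -3.83954085e-01, -3.15208304e+01,
        1.29497392e-02,  7.51484069e-03, -3.02293154e-05]), 'ee_pos': array([ 247.9561575 , -600.31119191,  230.31792557]), 'ee_rot': array([ 8.31218821e-01, -5.55944673e-01, -7.66857003e-04, -4.51756221e-04]), 'wrist_force': array([0.20950445, 0.61189354, 0.94739509]), 'moment': array([-0.01098771, -0.03478096,  0.03172198]), 'gripper_width': 85.50980665072342}
```

View pics/scene.png

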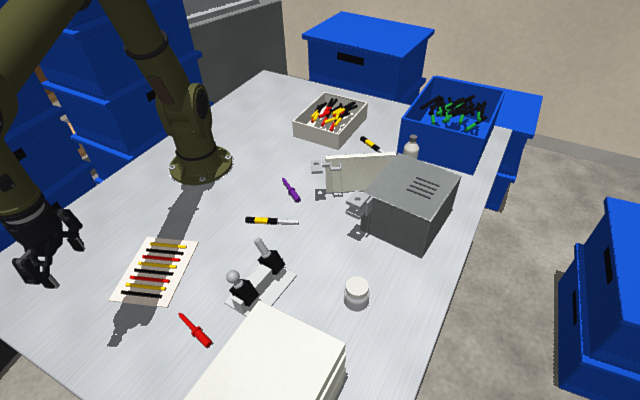

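View pics/top.png

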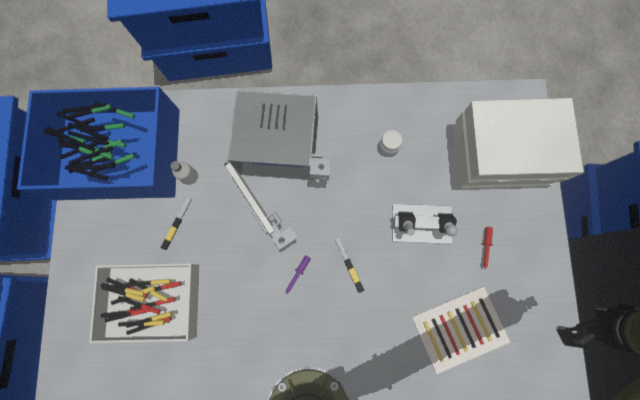

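The scene view shows the box with its lugs at (358,205), the door open behind it, and the rack with the ball pin at left (237,285) and the straight pin at (265,250). In the top view the roof is around (273,125), the upper lug hole at about (319,168), the door runs from (230,165) to (285,238), and the straight pin is at (405,222) with the ball pin at (447,225).

```bash
python3 - <<'E'
from h import *
T=np.load("/tmp/top.npz");S=np.load("/tmp/scene.npz")
P=T["P"];rgb=T["rgb"].astype(int)
reg=lambda A,r0,r1,c0,c1:A[r0:r1,c0:c1].reshape(-1,3)
tab=reg(P,300,330,220,300);print("table z",np.nanmedian(tab[:,2]),np.nanmedian(reg(S["P"],240,260,180,240)[:,2]))
def rect(Q,name):
    r=cv2.minAreaRect(Q[:,:2].astype(np.float32));print(name,len(Q),r,np.round(cv2.boxPoints(r),1).tolist(),"z",np.median(Q[:,2]))
q=reg(P,80,180,220,320);c=reg(rgb,80,180,220,320)
z=q[:,2]
print(np.histogram(z[~np.isnan(z)],bins=np.arange(-10,180,10)))
m=np.zeros((400,640),np.uint8);m[85:260,220:330]=((P[85:260,220:330,2]>141)&(P[85:260,220:330,2]<160))
n,l,st,ce=cv2.connectedComponentsWithStats(m)
for i in range(1,n):
    if st[i,4]>30: rect(P[l==i],f"z~150 {i} {st[i]}")
m[:]=0;m[150:260,220:310]=(P[150:260,220:310,2]>110)
m[:170,300:]=0
n,l,st,ce=cv2.connectedComponentsWithStats(m)
for i in range(1,n):
    if st[i,4]>30: rect(P[l==i],f"door {i} {st[i]}")
# rack
q=reg(P,190,255,385,470);q=q[(q[:,2]>25)]
for zz in ((60,75),(75,85),(85,140)):
    k=q[(q[:,2]>zz[0])&(q[:,2]<zz[1])]; print(zz,len(k))
q=reg(P,200,250,385,465);q=q[(q[:,2]>2)&(q[:,2]<20)];rect(q,"rack base")
a=cv2.resize(T["rgb"][85:260,220:470],None,fx=3.2,fy=3.2,interpolation=cv2.INTER_CUBIC);save("topcrop.png",a)
b=cv2.resize(S["rgb"][140:320,220:470],None,fx=3.2,fy=3.2,interpolation=cv2.INTER_CUBIC);save("scenecrop.png",b)
E
```

```text
table z 0.4778023446735915 0.9327664015768278
(array([ 888, 1868,   66,   53,   21,   19,   21,   24,   18,   23,   19,
         30,   49,   22,   40, 2629, 3521,    0]), array([-10,   0,  10,  20,  30,  40,  50,  60,  70,  80,  90, 100, 110,
       120, 130, 140, 150, 160, 170]))
z~150 1 [ 227   90  103   86 6195] 6195 ((739.0009155273438, 52.94285583496094), (272.3329772949219, 224.01174926757812), 84.41576385498047) [[614.2999877929688, -71.69999694824219], [837.2000122070312, -93.5], [863.7000122070312, 177.60000610351562], [640.7999877929688, 199.39999389648438]] z 150.37263118970827
z~150 3 [226 163  48  70 477] 477 ((562.9127807617188, 137.33837890625), (217.2904815673828, 15.22287654876709), 32.759544372558594) [[467.3999938964844, 84.9000015258789], [475.70001220703125, 72.0999984741211], [658.4000244140625, 189.6999969482422], [650.2000122070312, 202.5]] z 146.207852185584
door 1 [ 224  150   76  100 1897] 1897 ((559.1927490234375, 108.92767333984375), (200.69989013671875, 260.1846618652344), 88.20045471191406) [[426.0, 12.699999809265137], [686.0999755859375, 4.5], [692.4000244140625, 205.10000610351562], [432.29998779296875, 213.3000030517578]] z 147.52349905121298
(60, 75) 231
(75, 85) 199
(85, 140) 266
rack base 1711 ((499.66229248046875, -346.3947448730469), (232.95619201660156, 143.79632568359375), 88.58006286621094) [[424.8999938964844, -461.1000061035156], [568.7000122070312, -464.6000061035156], [574.4000244140625, -231.6999969482422], [430.70001220703125, -228.1999969482422]] z 7.628970844690912
```

View pics/topcrop.png

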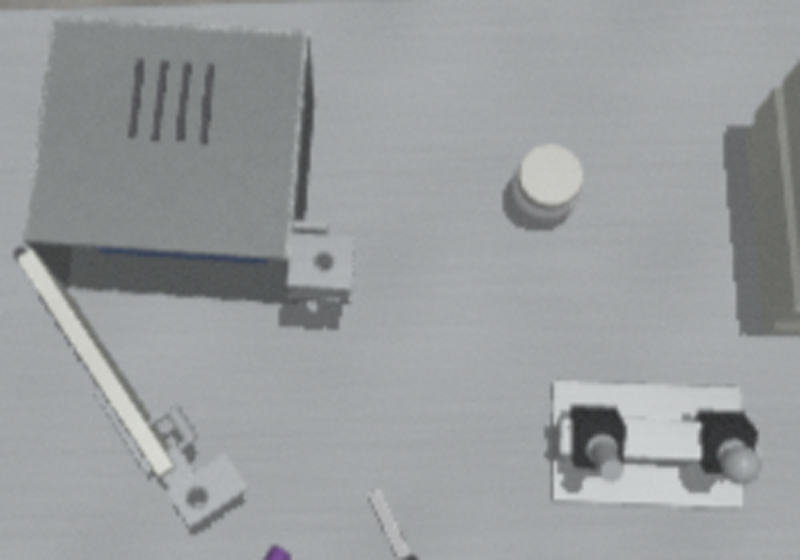

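View pics/scenecrop.png

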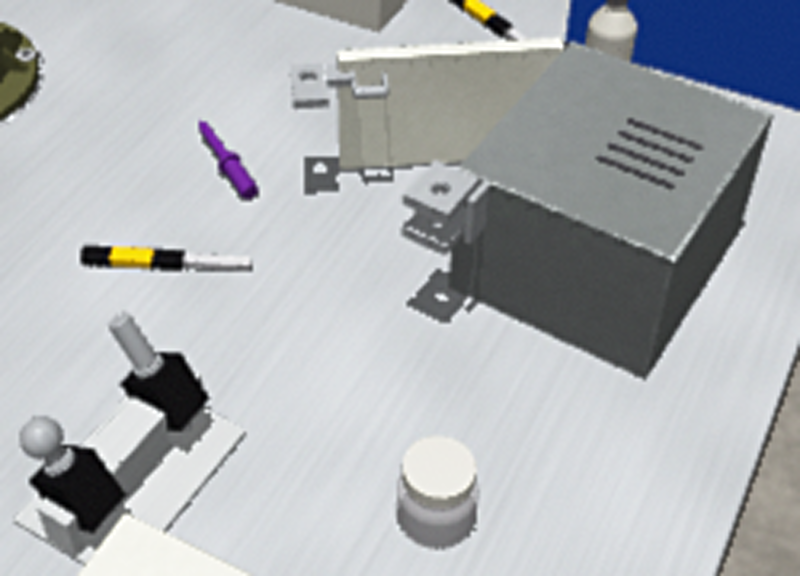

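The top crop shows the lug hole at (324,260), the door's top edge clean, the pin's end cap at (611,468) and its collar at about (598,440). The scene crop shows the hole at (441,188) and the pin's end at (121,318).

```bash
cat >> h.py <<'E'
def ray(name,u,v,z):
    m=camera_model(name);f=K(m);E=np.array(m["extrinsics"])
    d=E[:3,:3]@[(u-m["cx"])/f,(v-m["cy"])/f,1];o=E[:3,3]
    return o+d*(z-o[2])/d[2]
E
python3 - <<'E'
from h import *
T=np.load("/tmp/top.npz");S=np.load("/tmp/scene.npz")
t=lambda x,y:((x+.5)/3.2-.5+220,(y+.5)/3.2-.5+85)
s=lambda x,y:((x+.5)/3.2-.5+220,(y+.5)/3.2-.5+140)
def blob(A,u,v,z,name,r=4):
    g=A["rgb"].astype(float).mean(2);u0,v0=int(round(u)),int(round(v))
    w=g[v0-r:v0+r+1,u0-r:u0+r+1];k=np.clip(np.median(w)-20-w,0,None)
    vv,uu=np.mgrid[v0-r:v0+r+1,u0-r:u0+r+1]
    c=(k*uu).sum()/k.sum(),(k*vv).sum()/k.sum();print(name,"hole px",c,ray(name,*c,z))
blob(T,*t(324,260),150,"top");blob(S,*s(441,188),150,"scene",3)
print("hole manual",ray("top",*t(324,260),150),ray("scene",*s(441,188),150))
print("cap",ray("top",*t(611,468),120),ray("scene",*s(121,318),120))
print("collar",ray("top",*t(598,440),79),ray("scene",*s(150,362),79))
print("ball",ray("top",*t(740,463),95),ray("scene",*s(41,437),95))
print("rackcorners",[ray("top",*t(*c),8)[:2].round() for c in((553,381),(742,387),(741,506),(552,501))])
print("roof",[ray("top",*t(*c),150)[:2].round(1) for c in((54,20),(310,36),(25,241),(290,262))])
print("tongue hole",ray("top",*t(197,496),130))
P=S["P"];q=P[225:290,222:295].reshape(-1,3)
k=q[(q[:,2]>88)&(q[:,1]>-345)];print("upper pin pts",len(k),np.c_[k[np.argsort(k[:,2])]][::8].round(0).tolist())
E
```

```text
top hole px (np.float64(320.8379373848987), np.float64(166.25782688766114)) [638.9265221 -51.0580033 150.       ]
scene hole px (np.float64(357.2143130501339), np.float64(198.5021048603138)) [641.77480867 -50.89431351 150.        ]
hole manual [639.87371539 -51.25567304 150.        ] [642.22268777 -50.23034401 150.        ]
cap [ 467.6334706  -279.79390343  120.        ] [ 468.0231496  -277.03315042  120.        ]
collar [ 496.47883765 -278.86926205   79.        ] [ 490.984751   -278.06487573   79.        ]
ball [ 472.25263059 -391.71640271   95.        ] [ 468.37581176 -387.28741095   95.        ]
rackcorners [array([ 562., -255.]), array([ 552., -426.]), array([ 444., -416.]), array([ 452., -249.])]
roof [array([858. , 174.3]), array([836.6, -43.4]), array([662.6, 194.3]), array([638.9, -23.5])]
tongue hole [451.52744253  55.24873954 130.        ]
upper pin pts 132 [[493.0, -290.0, 88.0], [488.0, -287.0, 90.0], [491.0, -283.0, 92.0], [482.0, -291.0, 95.0], [477.0, -288.0, 97.0], [494.0, -285.0, 99.0], [485.0, -285.0, 102.0], [489.0, -285.0, 105.0], [481.0, -288.0, 107.0], [477.0, -290.0, 111.0], [481.0, -286.0, 114.0], [459.0, -280.0, 115.0], [460.0, -278.0, 117.0], [463.0, -277.0, 118.0], [470.0, -287.0, 120.0], [467.0, -286.0, 121.0], [476.0, -276.0, 124.0]]
```

```bash
cat >> h.py <<'E'
def go(*pts):
    "rows' linear/roll to reach world (x,y,z,yaw of tool x in deg or None) from the measured pose"
    s=observe();Rm=R.from_quat(s["ee_rot"]).as_matrix();yaw=np.degrees(np.arctan2(Rm[1,0],Rm[0,0]))
    print("t",round(s["t"],2),"pos",s["ee_pos"].round(1),"yaw",round(yaw,1),"F",s["wrist_force"].round(1),"w",round(s["gripper_width"],1))
    for x,y,z,a in pts:
        d=Rm.T@(np.array([x,y,z])-s["ee_pos"]);r=0 if a is None else -np.radians((a-yaw+180)%360-180)
        print((x,y,z,a),"->",d.round(1).tolist(),round(r,3))
E
python3 - <<'E'
from h import *
go((470,-300,231,None),(478,-60,231,None),(489,148,231,-57))
E
```

```text
t 0.1 pos [ 248.  -600.3  230.3] yaw -67.6 F [0.2 0.6 0.9] w 85.5
(470, -300, 231, None) -> [-192.8, -319.9, -0.4] 0
(478, -60, 231, None) -> [-411.5, -418.9, 0.0] 0
(489, 148, 231, -57) -> [-599.6, -508.5, 0.3] -0.184
```

```bash
python3 -m jog '[{"linear":[-120,-200,0],"roll":0,"fingers":-1},{"linear":[-120,-200,0],"roll":0,"fingers":-1},{"linear":[-120,-200,0],"roll":0,"fingers":-1},{"linear":[-120,-200,0],"roll":0,"fingers":-1},{"linear":[-120,-200,0],"roll":0,"fingers":-1}]'
python3 -m jog '[{"linear":[-146,-160,0],"roll":0,"fingers":-1},{"linear":[-146,-160,0],"roll":0,"fingers":-1},{"linear":[-146,-160,0],"roll":0,"fingers":-1},{"linear":[-146,-160,0],"roll":0,"fingers":-1},{"linear":[-146,-160,0],"roll":0,"fingers":-1}]'
python3 -m jog '[{"linear":[-190,-90,0],"roll":0,"fingers":-1},{"linear":[-190,-90,0],"roll":0,"fingers":-1},{"linear":[-190,-90,0],"roll":0,"fingers":-1},{"linear":[-190,-90,0],"roll":0,"fingers":-1},{"linear":[-190,-90,0],"roll":0,"fingers":-1}]'
python3 -c "
from h import *
go((489,148,231,-57))"
```

```text
t: 0.6
ee_pos: [389.7, -409.4, 231.1]
ee_rot: [0.832, -0.554, -0.0, -0.001]
wrist_force: [1.0, 0.0, -0.3]
gripper_width: 12.0
t: 1.1
ee_pos: [481.6, -210.8, 231.3]
ee_rot: [0.834, -0.552, -0.0, -0.001]
wrist_force: [0.5, 0.2, -0.1]
gripper_width: 0.0
t: 1.6
ee_pos: [489.6, -0.2, 231.5]
ee_rot: [0.834, -0.552, -0.0, -0.001]
wrist_force: [-0.4, 0.4, -0.7]
gripper_width: 0.0
t 1.6 pos [ 4.896e+02 -2.000e-01  2.315e+02] yaw -67.0 F [-0.4  0.4 -0.7] w 0.0
(489, 148, 231, -57) -> [-136.6, -57.4, 0.8] -0.174
```

```bash
python3 -m jog '[{"linear":[-137,-57,0],"roll":-0.174,"fingers":-1},{"linear":[-137,-57,0],"roll":-0.174,"fingers":-1},{"linear":[-137,-57,0],"roll":-0.174,"fingers":-1},{"linear":[-137,-57,0],"roll":-0.174,"fingers":-1},{"linear":[-137,-57,0],"roll":-0.174,"fingers":-1}]'
python3 -m jog '[{"linear":[0,0,50],"roll":0,"fingers":-1},{"linear":[0,0,100],"roll":0,"fingers":-1},{"linear":[0,0,123],"roll":0,"fingers":-1},{"linear":[0,0,123],"roll":0,"fingers":-1}]'
python3 - <<'E'
from h import *
H=np.array([661,196]);s0=-6
# push arc: finger-back standoff 15 -> TCP offset 22.5 from door mid-plane, 168 mm from the hinge
pts=[]
for a in (50,40,30,20,12,6,2,0):
    t=np.radians(180+90-6-a) # door direction angle
    u=np.array([np.cos(t),np.sin(t)]);n=np.array([-u[1],u[0]]) # inward normal
    c=H+170*u-22.5*n; pts.append((*c.round(1),108,np.degrees(np.arctan2(n[1],n[0])).round(1)))
go(*pts)
rgb,_,_=cloud("scene");save("s2.png",cv2.resize(rgb[100:300,220:520],None,fx=2.5,fy=2.5))
E
```

```text
t: 2.1
ee_pos: [490.0, 141.5, 230.9]
ee_rot: [0.877, -0.48, -0.0, 0.0]
wrist_force: [0.1, -0.7, 0.3]
gripper_width: 0.2
t: 2.5
ee_pos: [487.6, 137.5, 104.3]
ee_rot: [0.876, -0.483, -0.003, 0.003]
wrist_force: [-0.4, -0.3, -0.2]
gripper_width: -0.5
t 2.5 pos [487.6 137.5 104.3] yaw -57.8 F [-0.4 -0.3 -0.2] w -0.5
(np.float64(507.5), np.float64(119.6), 108, np.float64(-56.0)) -> [25.7, -7.3, -3.8] -0.031
(np.float64(523.1), np.float64(94.1), 108, np.float64(-46.0)) -> [55.6, -6.9, -3.9] -0.205
(np.float64(542.9), np.float64(71.7), 108, np.float64(-36.0)) -> [85.1, -11.7, -4.0] -0.38
(np.float64(566.3), np.float64(53.1), 108, np.float64(-26.0)) -> [113.3, -21.6, -4.1] -0.554
(np.float64(587.1), np.float64(41.3), 108, np.float64(-18.0)) -> [134.4, -32.9, -4.3] -0.694
(np.float64(603.6), np.float64(34.4), 108, np.float64(-12.0)) -> [149.1, -43.1, -4.4] -0.799
(np.float64(615.1), np.float64(30.8), 108, np.float64(-8.0)) -> [158.2, -51.0, -4.5] -0.869
(np.float64(620.9), np.float64(29.3), 108, np.float64(-6.0)) -> [162.6, -55.1, -4.5] -0.903
```

View pics/s2.png

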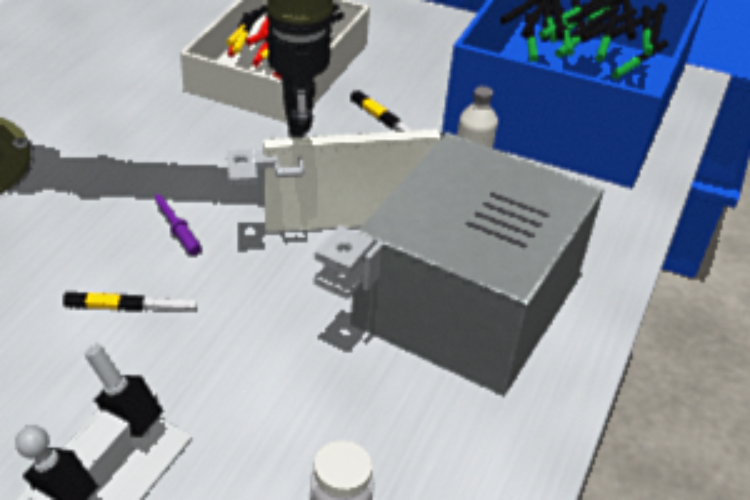

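The tool (300,120) is on the outer side of the door, fingers shut. I'll make slow contact next.

```bash
python3 -m jog '[{"linear":[7,-2,-4],"roll":0,"fingers":-1},{"linear":[13,-4,-4],"roll":0,"fingers":-1},{"linear":[18,-5,-4],"roll":-0.01,"fingers":-1},{"linear":[23,-7,-4],"roll":-0.03,"fingers":-1},{"linear":[28,-7,-4],"roll":-0.04,"fingers":-1}]'
python3 - <<'E'
from h import *
go((523.1,94.1,108,-46),(542.9,71.7,108,-36),(566.3,53.1,108,-26),(587,41.3,108,-18))
E
```

```text
t: 3.05
ee_pos: [511.9, 121.0, 112.8]
ee_rot: [0.886, -0.463, 0.0, -0.0]
wrist_force: [-0.9, 0.5, 0.3]
gripper_width: -0.1
t 3.05 pos [511.9 121.  112.8] yaw -55.2 F [-0.9  0.5  0.3] w -0.1
(523.1, 94.1, 108, -46) -> [28.4, 6.2, 4.8] -0.161
(542.9, 71.7, 108, -36) -> [58.1, 2.7, 4.8] -0.335
(566.3, 53.1, 108, -26) -> [86.7, -5.9, 4.8] -0.51
(587, 41.3, 108, -18) -> [108.2, -16.2, 4.8] -0.65
```

```bash
python3 -m jog '[{"linear":[10,2,4],"roll":-0.05,"fingers":-1},{"linear":[19,4,4],"roll":-0.1,"fingers":-1},{"linear":[28,6,4],"roll":-0.16,"fingers":-1},{"linear":[38,5,4],"roll":-0.22,"fingers":-1},{"linear":[48,4,4],"roll":-0.28,"fingers":-1}]'
python3 - <<'E'
from h import *
go((542.9,71.7,108,-36),(566.3,53.1,108,-26),(587.1,41.3,108,-18),(603.6,34.4,108,-12))
E
```

```text
t: 3.55
ee_pos: [535.7, 79.2, 108.5]
ee_rot: [0.942, -0.334, 0.0, -0.0]
wrist_force: [-1.4, 2.1, -0.0]
gripper_width: 0.1
t 3.55 pos [535.7  79.2 108.5] yaw -39.1 F [-1.4  2.1 -0. ] w 0.1
(542.9, 71.7, 108, -36) -> [10.3, 1.3, 0.5] -0.053
(566.3, 53.1, 108, -26) -> [40.2, 1.0, 0.5] -0.228
(587.1, 41.3, 108, -18) -> [63.8, -3.0, 0.5] -0.367
(603.6, 34.4, 108, -12) -> [80.9, -8.0, 0.5] -0.472
```

Contact made (about 2.5 N). Continuing.

```bash
python3 -m jog '[{"linear":[10,1,0],"roll":-0.05,"fingers":-1},{"linear":[20,1,0],"roll":-0.11,"fingers":-1},{"linear":[30,1,0],"roll":-0.17,"fingers":-1},{"linear":[40,1,0],"roll":-0.23,"fingers":-1},{"linear":[48,0,0],"roll":-0.27,"fingers":-1}]'
python3 - <<'E'
from h import *
go((587.1,41.3,108,-18),(603.6,34.4,108,-12),(615.1,30.8,108,-8),(621,29.3,108,-6))
E
```

```text
t: 4.05
ee_pos: [573.1, 48.7, 108.4]
ee_rot: [0.979, -0.205, 0.0, -0.0]
wrist_force: [-0.4, 2.0, 1.3]
gripper_width: 0.2
t 4.05 pos [573.1  48.7 108.4] yaw -23.6 F [-0.4  2.   1.3] w 0.2
(587.1, 41.3, 108, -18) -> [15.8, 1.2, 0.4] -0.098
(603.6, 34.4, 108, -12) -> [33.7, 0.9, 0.4] -0.203
(615.1, 30.8, 108, -8) -> [45.7, -0.4, 0.4] -0.273
(621, 29.3, 108, -6) -> [51.7, -1.4, 0.4] -0.308
```

```bash
python3 -m jog '[{"linear":[8,1,0],"roll":-0.05,"fingers":-1},{"linear":[15,1,0],"roll":-0.1,"fingers":-1},{"linear":[21,1,0],"roll":-0.14,"fingers":-1},{"linear":[26,1,0],"roll":-0.17,"fingers":-1},{"linear":[30,1,0],"roll":-0.19,"fingers":-1}]'
python3 -m jog '[{"linear":[2,0,0],"roll":-0.015,"fingers":-1},{"linear":[4,0,0],"roll":-0.03,"fingers":-1},{"linear":[6,0,0],"roll":-0.045,"fingers":-1}]'
python3 - <<'E'
from h import *
go((615.1,30.8,108,-8),(621,29.3,108,-6))
E
```

```text
t: 4.55
ee_pos: [600.0, 36.0, 108.4]
ee_rot: [0.994, -0.112, 0.0, -0.0]
wrist_force: [-0.8, 1.0, 2.0]
gripper_width: -0.0
t: 4.85
ee_pos: [604.7, 34.2, 108.3]
ee_rot: [0.996, -0.089, -0.001, 0.0]
wrist_force: [-7.1, -0.1, 5.4]
gripper_width: -0.2
t 4.85 pos [604.7  34.2 108.3] yaw -10.3 F [-7.1 -0.1  5.4] w -0.2
(615.1, 30.8, 108, -8) -> [10.8, 1.5, 0.3] -0.039
(621, 29.3, 108, -6) -> [16.9, 2.0, 0.3] -0.074
```

```bash
python3 -m jog '[{"linear":[2,0,0],"roll":-0.01,"fingers":-1},{"linear":[4,0,0],"roll":-0.02,"fingers":-1},{"linear":[6,1,0],"roll":-0.03,"fingers":-1}]'
python3 -m jog '[{"linear":[2,0,0],"roll":-0.01,"fingers":-1},{"linear":[4,0,0],"roll":-0.02,"fingers":-1}]'
```

```text
t: 5.15
ee_pos: [606.1, 33.4, 108.3]
ee_rot: [0.997, -0.074, -0.005, 0.001]
wrist_force: [-16.4, 1.5, 12.2]
gripper_width: -0.1
t: 5.35
ee_pos: [612.9, 31.9, 108.4]
ee_rot: [0.998, -0.064, -0.002, 0.001]
wrist_force: [-5.3, -0.9, 5.1]
gripper_width: -0.0
```

```bash
python3 -m jog '[{"linear":[1,0,0],"roll":0,"fingers":-1},{"linear":[2,0,0],"roll":0,"fingers":-1}]'
python3 -m jog '[{"linear":[1,0,0],"roll":0,"fingers":-1},{"linear":[2,0,0],"roll":0,"fingers":-1}]'
python3 -m jog '[{"linear":[1,0,0],"roll":0,"fingers":-1},{"linear":[1,0,0],"roll":0,"fingers":-1}]'
```

```text
t: 5.55
ee_pos: [617.0, 31.3, 108.3]
ee_rot: [0.998, -0.065, 0.0, 0.0]
wrist_force: [-1.8, -0.0, 1.3]
gripper_width: -0.1
t: 5.75
ee_pos: [617.4, 31.3, 108.3]
ee_rot: [0.998, -0.065, -0.002, 0.001]
wrist_force: [-10.8, -0.6, 7.7]
gripper_width: -0.2
t: 5.95
ee_pos: [617.3, 31.2, 108.3]
ee_rot: [0.998, -0.065, -0.003, 0.001]
wrist_force: [-11.5, -1.4, 10.0]
gripper_width: -0.1
```

```bash
python3 -m jog '[{"linear":[1.5,0,0],"roll":0,"fingers":-1},{"linear":[1.5,0,0],"roll":0,"fingers":-1},{"linear":[1.5,0,0],"roll":0,"fingers":-1}]'
python3 -m jog '[{"linear":[-10,0,0],"roll":0,"fingers":-1},{"linear":[-50,0,0],"roll":0,"fingers":-1},{"linear":[-60,0,-50],"roll":0,"fingers":-1},{"linear":[-60,0,-100],"roll":0,"fingers":0.3},{"linear":[-60,0,-130],"roll":0,"fingers":0.3}]'
python3 - <<'E'
from h import *
rgb,d,P=cloud("top");save("t3.png",cv2.resize(rgb[85:260,220:470],None,fx=3.2,fy=3.2,interpolation=cv2.INTER_CUBIC))
go((477,-279,240,-3),(477,-279,200,-3))
E
```

```text
t: 6.25
ee_pos: [617.3, 31.2, 108.3]
ee_rot: [0.998, -0.065, -0.005, 0.001]
wrist_force: [-16.3, -0.9, 13.1]
gripper_width: -0.1
t: 6.75
ee_pos: [562.9, 39.2, 241.4]
ee_rot: [0.998, -0.065, 0.003, 0.0]
wrist_force: [1.3, 0.2, 0.9]
gripper_width: 28.3
t 6.8 pos [565.5  39.5 246.2] yaw -7.4 F [2.2 0.4 3. ] w 36.0
(477, -279, 240, -3) -> [-46.6, 327.3, 5.4] -0.078
(477, -279, 200, -3) -> [-47.0, 327.3, 45.4] -0.078
```

View pics/t3.png

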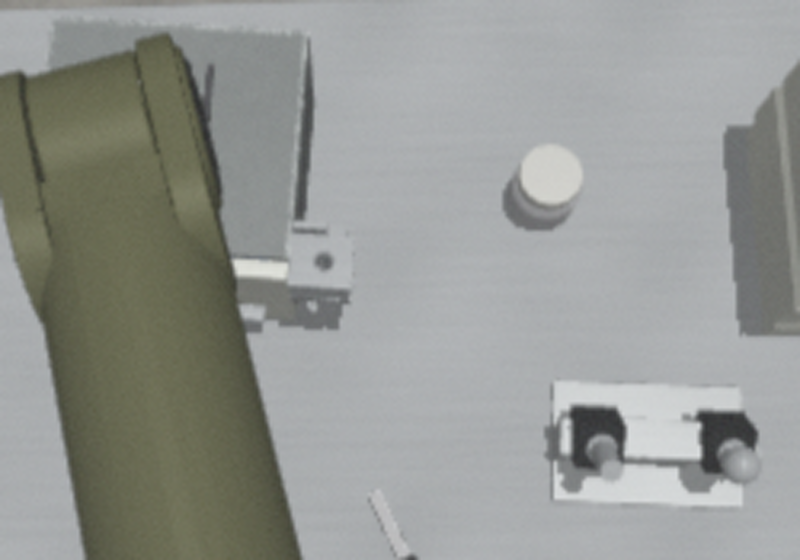

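Door shut: its white top edge lies along the front at (260,268) in the crop, under the roof edge, and nothing else has moved.

```bash
python3 -m jog '[{"linear":[-34,234,3],"roll":-0.08,"fingers":0.6},{"linear":[-34,234,3],"roll":-0.08,"fingers":0.6},{"linear":[-34,234,3],"roll":-0.08,"fingers":0.6},{"linear":[-34,234,3],"roll":-0.08,"fingers":0.6},{"linear":[-34,234,3],"roll":-0.08,"fingers":0.6}]' 30
python3 -m jog '[{"linear":[-13,94,3],"roll":0,"fingers":0.6},{"linear":[-13,94,3],"roll":0,"fingers":0.6},{"linear":[-13,94,3],"roll":0,"fingers":0.6},{"linear":[-13,94,3],"roll":0,"fingers":0.6}]'
python3 - <<'E'
from h import *
go((478,-279,88,-3))
rgb,d,P=cloud("wrist");save("w1.png",rgb);np.savez("/tmp/w",rgb=rgb,P=P,E=camera_model("wrist")["extrinsics"])
E
```

```text
t: 7.3
ee_pos: [496.7, -193.0, 234.8]
ee_rot: [1.0, -0.027, 0.0, 0.001]
wrist_force: [0.9, -0.5, -0.1]
gripper_width: 68.1
t: 7.7
ee_pos: [479.9, -283.2, 231.4]
ee_rot: [1.0, -0.027, 0.0, -0.0]
wrist_force: [0.8, -0.1, -0.3]
gripper_width: 68.3
t 7.7 pos [ 479.9 -283.2  231.4] yaw -3.0 F [ 0.8 -0.1 -0.3] w 68.3
(478, -279, 88, -3) -> [-2.1, -4.0, 143.4] -0.001
```

View pics/w1.png

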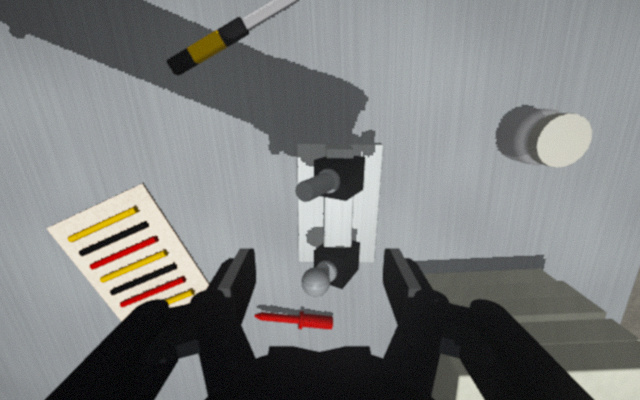

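```bash
python3 - <<'E'
from h import *
print(ray("wrist",303,190,120),ray("wrist",332,181,79),ray("wrist",315,281,92))
print("bounds",ray("wrist",297,191,115),ray("wrist",338,181,87))
E
```

```text
[ 466.26134721 -275.93286381  120.        ] [ 494.73702198 -279.58326916   79.        ] [ 470.55152963 -393.08630111   92.        ]
bounds [ 460.18729014 -278.08882292  115.        ] [ 500.64953154 -277.7825252    87.        ]
```

```bash
python3 -m jog '[{"linear":[-1,-5,45],"roll":0,"fingers":0.6},{"linear":[-1,-5,90],"roll":0,"fingers":0.6},{"linear":[-1,-5,125],"roll":0,"fingers":0.6},{"linear":[-1,-5,142],"roll":0,"fingers":0.6},{"linear":[-1,-5,142],"roll":0,"fingers":0.6}]'
python3 -m jog '[{"linear":[0,0,0],"roll":0,"fingers":-1},{"linear":[0,0,0],"roll":0,"fingers":-1},{"linear":[0,0,0],"roll":0,"fingers":-1},{"linear":[0,0,0],"roll":0,"fingers":-1},{"linear":[0,0,0],"roll":0,"fingers":-1}]' 30
python3 -c "
from h import *
go((479,-278,89,-3))"
```

```text
t: 8.25
ee_pos: [478.4, -273.7, 87.6]
ee_rot: [1.0, -0.023, -0.002, -0.002]
wrist_force: [1.0, -0.5, 0.3]
gripper_width: 68.7
t: 8.75
ee_pos: [475.7, -277.0, 92.3]
ee_rot: [1.0, -0.026, -0.004, 0.0]
wrist_force: [-14.4, 4.0, 13.6]
gripper_width: 30.6
t 8.75 pos [ 475.7 -277.    92.3] yaw -2.9 F [-14.4   4.   13.6] w 30.6
(479, -278, 89, -3) -> [3.3, 0.8, 3.3] 0.001
```

```bash
python3 -m jog '[{"linear":[-5,0,-9],"roll":0,"fingers":-1},{"linear":[-10,0,-17.5],"roll":0,"fingers":-1},{"linear":[-15,0,-26],"roll":0,"fingers":-1},{"linear":[-20,0,-35],"roll":0,"fingers":-1}]' 30
python3 -m jog '[{"linear":[-5,0,-9],"roll":0,"fingers":-1},{"linear":[-10,0,-17.5],"roll":0,"fingers":-1},{"linear":[-15,0,-26],"roll":0,"fingers":-1},{"linear":[-18,0,-50],"roll":0,"fingers":-1},{"linear":[-18,0,-80],"roll":0,"fingers":-1}]' 30
python3 - <<'E'
from h import *
rgb,d,P=cloud("scene");save("s4.png",cv2.resize(rgb[140:320,200:450],None,fx=3.2,fy=3.2,interpolation=cv2.INTER_CUBIC))
go((640,-51,290,-3))
E
```

```text
t: 9.15
ee_pos: [463.3, -276.1, 128.0]
ee_rot: [1.0, -0.024, 0.004, 0.001]
wrist_force: [5.3, 0.4, -0.4]
gripper_width: 26.4
t: 9.65
ee_pos: [440.1, -274.6, 206.1]
ee_rot: [1.0, -0.025, -0.001, -0.0]
wrist_force: [0.8, -0.6, -1.9]
gripper_width: 18.2
t 9.7 pos [ 443.3 -276.1  212.1] yaw -2.8 F [ 2.2 -1.3  3.9] w 18.4
(640, -51, 290, -3) -> [185.7, -234.2, -78.0] 0.003
```

View pics/s4.png

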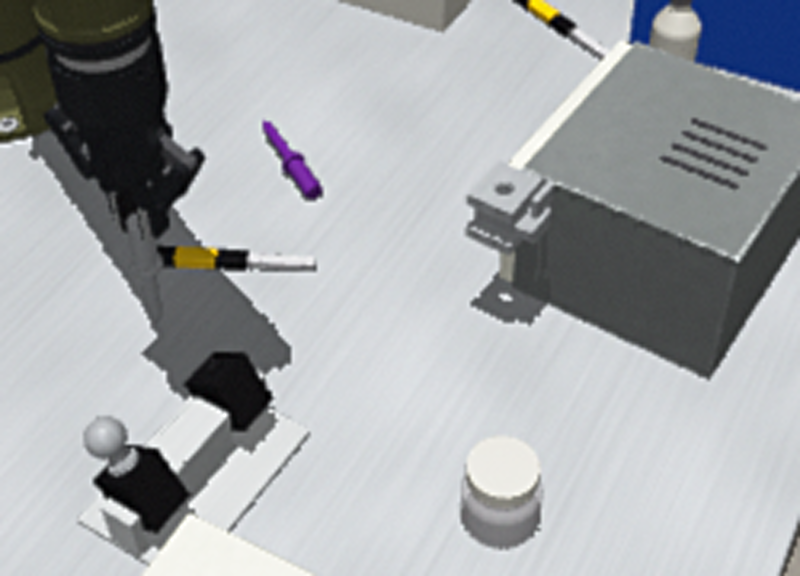

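Pin is held, about upright below the fingers (shank at (140,215) to (150,300)), with its socket empty. The width of 18.4 mm fits an aligned 20 mm handle. Next I move above the hasp and check.

```bash
python3 -m jog '[{"linear":[0,0,-40],"roll":0,"fingers":-1},{"linear":[30,-38,-63],"roll":0,"fingers":-1},{"linear":[61,-76,-63],"roll":0,"fingers":-1},{"linear":[92,-115,-63],"roll":0,"fingers":-1},{"linear":[122,-153,-63],"roll":0,"fingers":-1}]' 40
python3 -m jog '[{"linear":[31,-39,0],"roll":0,"fingers":-1},{"linear":[55,-70,0],"roll":0,"fingers":-1},{"linear":[65,-82,0],"roll":0,"fingers":-1},{"linear":[65,-82,0],"roll":0,"fingers":-1},{"linear":[65,-82,0],"roll":0,"fingers":-1}]' 40
python3 - <<'E'
from h import *
go((640,-51,270,-3))
rgb,d,P=cloud("scene");np.savez("/tmp/s5",rgb=rgb,P=P)
save("s5.png",cv2.resize(rgb[90:240,290:430],None,fx=4,fy=4,interpolation=cv2.INTER_CUBIC))
E
```

```text
t: 10.2
ee_pos: [571.6, -127.7, 269.9]
ee_rot: [1.0, -0.026, 0.001, 0.001]
wrist_force: [1.1, -0.3, -1.3]
gripper_width: 18.2
t: 10.7
ee_pos: [639.3, -50.8, 268.6]
ee_rot: [1.0, -0.025, -0.0, 0.001]
wrist_force: [-0.7, -0.0, 0.4]
gripper_width: 17.7
t 10.7 pos [639.3 -50.8 268.6] yaw -2.9 F [-0.7 -0.   0.4] w 17.7
(640, -51, 270, -3) -> [0.7, 0.2, -1.4] 0.002
```

View pics/s5.png

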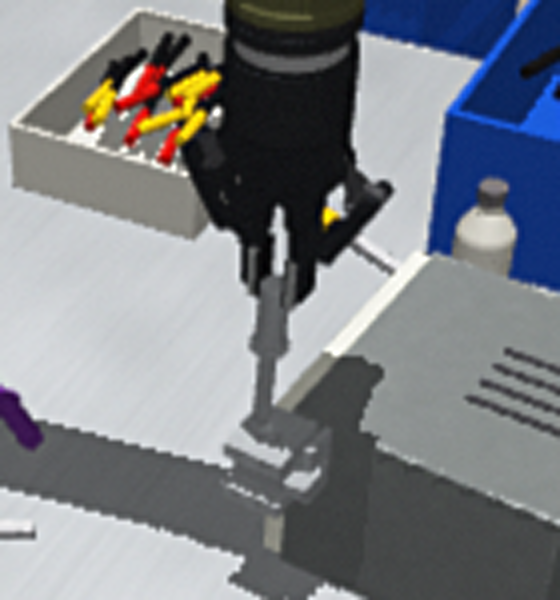

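```bash
python3 - <<'E'
from h import *
D=np.load("/tmp/s5.npz");P=D["P"]
m=(np.hypot(P[...,0]-640,P[...,1]+51)<45)&(P[...,2]>156)&(P[...,2]<300)
v,u=np.nonzero(m)
for r in range(v.min(),v.max()+1,2):
    k=u[v==r]; q=P[r,k]
    if len(k): print(r,k.min(),k.max(),len(k),np.median(q,0).round(1))
rgb,d,Pw=cloud("wrist");np.savez("/tmp/w2",rgb=rgb,P=Pw)
save("w2.png",rgb)
cm=camera_model("scene");E=np.linalg.inv(cm["extrinsics"]);f=K(cm)
for z in(150,180,200,220,240,270):
    c=E@[639.3,-50.8,z,1];print(z,(c[:2]/c[2]*f+[cm["cx"],cm["cy"]]).round(2))
E
```

```text
150 358 358 1 [631.4 -39.3 299.5]
152 357 358 2 [631.8 -42.8 295.9]
154 350 357 6 [628.  -55.8 295.3]
156 350 368 9 [631.3 -57.3 293.1]
158 350 368 14 [632.3 -58.5 288.3]
160 350 368 19 [640.1 -58.3 282.4]
162 352 367 16 [645.7 -60.6 281. ]
164 354 366 13 [648.2 -62.3 277.3]
166 354 363 10 [645.5 -63.5 271.8]
168 354 361 8 [642.9 -62.8 263.4]
170 354 361 8 [643.4 -62.  255.5]
172 354 361 8 [643.2 -61.8 249.6]
174 352 361 10 [641.3 -59.9 242.5]
176 352 361 10 [641.3 -62.3 236.1]
178 353 361 9 [643.7 -64.8 231.4]
180 355 358 4 [640.2 -57.8 219.3]
182 354 358 5 [639.4 -58.4 214.3]
184 354 358 5 [639.4 -58.2 206.4]
186 354 357 4 [638.6 -59.8 200.4]
188 354 357 4 [639.1 -60.  193.3]
190 353 357 5 [638.8 -56.6 184.6]
192 353 357 5 [638.1 -57.4 178. ]
194 354 356 3 [638.5 -60.  172.5]
150 [356.4  198.19]
180 [356.87 189.91]
200 [357.19 184.21]
220 [357.52 178.35]
240 [357.87 172.32]
270 [358.4  162.97]
```

View pics/w2.png

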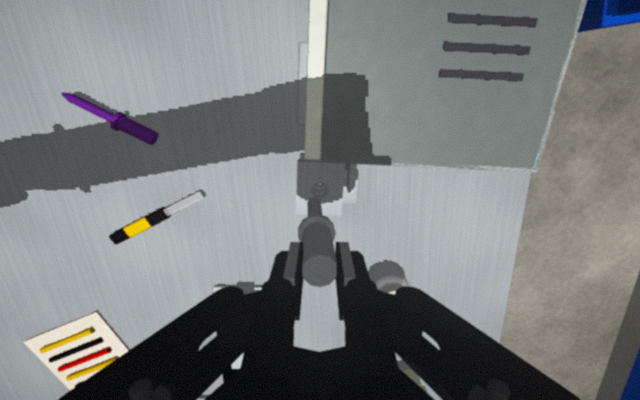

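The wrist view shows the pin between the pads, cap at (319,268), collar at (317,228), shank running up to about (317,200) and the lug hole at about (320,188). The scene crop puts the collar about 35 mm below the fingertips, so only the top of the handle is gripped. I'll take numbers from these two pictures.

```bash
python3 - <<'E'
from h import *
D=np.load("/tmp/w2.npz");g=D["rgb"].astype(int).mean(2).astype(int)
print("     "+" ".join(f"{u:3d}" for u in range(298,342)))
for v in range(178,290,2 ): print(v," ".join(f"{x:3d}" for x in g[v,298:342]) if v<250 or v%8==0 else "")
m=camera_model("wrist");print(m["vertical_fov"],np.round(m["extrinsics"],3).tolist())
Ei=np.linalg.inv(m["extrinsics"]);f=K(m)
for p in [(640.5,-51,150),(639.3,-50.8,165),(639.3,-50.8,232),(639.3,-50.8,285)]:
    c=Ei@[*p,1];print(p,(c[:2]/c[2]*f+[m["cx"],m["cy"]]).round(1))
E
```

```text
298 299 300 301 302 303 304 305 306 307 308 309 310 311 312 313 314 315 316 317 318 319 320 321 322 323 324 325 326 327 328 329 330 331 332 333 334 335 336 337 338 339 340 341
178 101  90  93  92  97  93  92  94  95  89  93  94  93  93  91  94  94  94  96  93  84  90  85  94  87  93  95  93  93  92  93  89  93  95  90  92  91  90  89  89  89  88  97  91
180  99  94  90  92  97  95  94  95  93  90  90  95  95  97  92  89  94  96  93  93  97  92  94  88  90  92  93  88  95  87  89  88  94  94  91  93  92  89  90  91  93  95  95  94
182  96  90  95  91  93  96  97  89  93  89  93  93  93  96  94  95  95  93  94  91  89  92  88  85  89  89  94  90  90  90  92  96  91  93  86  92  94  87  88  92  89  93  92  89
184  96  92  92  96  99  90  97  94  90  92  97  98  95  92  94  89  83  78  80  87 101 108 109  93  79  81  80  84  93  92  92  93  89  90  95  91  94  89  94  91  88  90  92  93
186  91  94  95  97  93  98  93  96  91  95  94  95  94  90  89  83  90  91  89  83  84  84  85  77  83  84  87  82  86  87  91  90  95  95  92  92  88  93  90  92  93  95  92  98
188  93  94  95  99  94 
[... 6105 characters left out ...]
 88  90  91  65  37  31  28  20  26
274 
276 
278 
280  24  27  22  31  58 125 147 132 105  96  89  93  90  89  91  91  96  94  95  91  99  93  93  87  95  88  91  91  88  90  87  89  87  95 111 137 157 123  64  30  25  25  23  29
282 
284 
286 
288  29  32  23  57 126 163 172 175 178 176 172 169 173 177 174 176 176 176 176 175 170 172 168 172 173 177 175 177 174 177 173 174 176 177 176 182 176 173 123  59  28  20  27  30
69.63608924068359 [[0.999, -0.051, -0.016, 643.287], [-0.053, -0.947, -0.316, 28.274], [0.001, 0.317, -0.948, 411.44], [0.0, 0.0, 0.0, 1.0]]
(640.5, -51, 150) [320.4 191.1]
(639.3, -50.8, 165) [319.1 195.8]
(639.3, -50.8, 232) [319.2 226. ]
(639.3, -50.8, 285) [319.3 268.6]
```

Worked out from the two views: the lug hole is at about (640.3, -50.6). The pin's collar underside is at z≈235 and its tip at z≈167. It leans 0.045 rad, which puts the tip about 5.5 mm towards -x of the hole. I'll shift and lower.

```bash
python3 -m jog '[{"linear":[3,0,0],"roll":0,"fingers":-1},{"linear":[5.5,0,0],"roll":0,"fingers":-1},{"linear":[5.5,0,5],"roll":0,"fingers":-1},{"linear":[5.5,0,10],"roll":0,"fingers":-1},{"linear":[5.5,0,15],"roll":0,"fingers":-1}]' 40
python3 -m jog '[{"linear":[0,0,4],"roll":0,"fingers":-1},{"linear":[0,0,8],"roll":0,"fingers":-1},{"linear":[0,0,12],"roll":0,"fingers":-1},{"linear":[0,0,12],"roll":0,"fingers":-1}]' 40
```

```text
t: 11.3
ee_pos: [645.0, -50.5, 252.6]
ee_rot: [1.0, -0.025, -0.0, 0.0]
wrist_force: [-0.5, 0.8, -0.2]
gripper_width: 17.7
t: 11.7
ee_pos: [644.8, -50.3, 240.4]
ee_rot: [1.0, -0.025, -0.001, -0.0]
wrist_force: [-0.2, 0.6, -1.8]
gripper_width: 17.9
```

```bash
python3 -m jog '[{"linear":[0,0,5],"roll":0,"fingers":-1},{"linear":[-0.5,0,10],"roll":0,"fingers":-1},{"linear":[-0.5,0,15],"roll":0,"fingers":-1},{"linear":[-0.5,0,20],"roll":0,"fingers":-1},{"linear":[-0.5,0,20],"roll":0,"fingers":-1}]' 40
python3 -m jog '[{"linear":[-0.5,0,5],"roll":0,"fingers":-1},{"linear":[-0.5,0,10],"roll":0,"fingers":-1},{"linear":[-1,0,15],"roll":0,"fingers":-1},{"linear":[-1,0,15],"roll":0,"fingers":-1}]' 40
```

```text
t: 12.2
ee_pos: [644.2, -50.4, 220.1]
ee_rot: [1.0, -0.025, -0.001, -0.0]
wrist_force: [-1.5, 1.2, -1.2]
gripper_width: 18.5
t: 12.6
ee_pos: [643.5, -50.1, 205.3]
ee_rot: [1.0, -0.025, -0.0, -0.0]
wrist_force: [-0.3, 1.3, -3.5]
gripper_width: 17.7
```

```bash
python3 -m jog '[{"linear":[0,0,5],"roll":0,"fingers":-1},{"linear":[-0.5,0,10],"roll":0,"fingers":-1},{"linear":[-0.5,0,15],"roll":0,"fingers":-1},{"linear":[-0.5,0,17],"roll":0,"fingers":-1},{"linear":[-0.5,0,17],"roll":0,"fingers":-1}]' 40
python3 -m jog '[{"linear":[0,0,2],"roll":0,"fingers":-1},{"linear":[0,0,4],"roll":0,"fingers":-1},{"linear":[0,0,4],"roll":0,"fingers":-1}]' 40
```

```text
t: 13.1
ee_pos: [643.2, -49.1, 190.6]
ee_rot: [1.0, -0.025, 0.0, -0.0]
wrist_force: [-4.7, 3.9, 6.8]
gripper_width: 18.1
t: 13.4
ee_pos: [643.4, -49.0, 190.3]
ee_rot: [1.0, -0.025, 0.001, 0.0]
wrist_force: [-10.6, 2.0, 21.6]
gripper_width: 17.8
```

```bash
python3 - <<'E'
from h import *
rgb,d,P=cloud("scene")
save("s6.png",cv2.resize(rgb[140:240,300:400],None,fx=6,fy=6,interpolation=cv2.INTER_CUBIC))
for v in range(174,208,2):
    print(v,P[v,350:362:3].round(0).tolist())
E
```

```text
174 [[622.0, -62.0, 236.0], [631.0, -62.0, 239.0], [635.0, -51.0, 233.0], [532.0, 214.0, 1.0]]
176 [[508.0, 192.0, -1.0], [631.0, -62.0, 233.0], [636.0, -53.0, 228.0], [537.0, 203.0, 2.0]]
178 [[513.0, 181.0, 0.0], [630.0, -59.0, 224.0], [635.0, -52.0, 220.0], [541.0, 193.0, 2.0]]
180 [[518.0, 170.0, 2.0], [630.0, -57.0, 215.0], [637.0, -55.0, 217.0], [544.0, 188.0, -2.0]]
182 [[522.0, 163.0, -1.0], [630.0, -58.0, 210.0], [636.0, -52.0, 207.0], [548.0, 179.0, -2.0]]
184 [[527.0, 151.0, 2.0], [631.0, -59.0, 203.0], [637.0, -54.0, 203.0], [643.0, -48.0, 200.0]]
186 [[532.0, 141.0, 2.0], [632.0, -61.0, 199.0], [640.0, -60.0, 201.0], [648.0, -59.0, 203.0]]
188 [[536.0, 133.0, 1.0], [545.0, 139.0, 0.0], [642.0, -63.0, 197.0], [649.0, -61.0, 199.0]]
190 [[540.0, 124.0, 1.0], [548.0, 133.0, -3.0], [641.0, -61.0, 189.0], [649.0, -60.0, 191.0]]
192 [[546.0, 112.0, 4.0], [622.0, -36.0, 153.0], [642.0, -62.0, 182.0], [650.0, -60.0, 184.0]]
194 [[550.0, 105.0, 2.0], [626.0, -44.0, 154.0], [642.0, -61.0, 175.0], [650.0, -61.0, 178.0]]
196 [[621.0, -52.0, 151.0], [631.0, -56.0, 159.0], [643.0, -63.0, 169.0], [650.0, -60.0, 170.0]]
198 [[624.0, -58.0, 150.0], [633.0, -59.0, 155.0], [643.0, -62.0, 161.0], [650.0, -58.0, 161.0]]
200 [[627.0, -64.0, 149.0], [634.0, -61.0, 150.0], [643.0, -62.0, 154.0], [651.0, -61.0, 157.0]]
202 [[629.0, -68.0, 146.0], [637.0, -68.0, 149.0], [645.0, -65.0, 150.0], [651.0, -60.0, 148.0]]
204 [[631.0, -74.0, 144.0], [641.0, -76.0, 150.0], [647.0, -70.0, 148.0], [655.0, -67.0, 149.0]]
206 [[628.0, -67.0, 129.0], [641.0, -75.0, 142.0], [651.0, -78.0, 149.0], [658.0, -74.0, 148.0]]
```

View pics/s6.png

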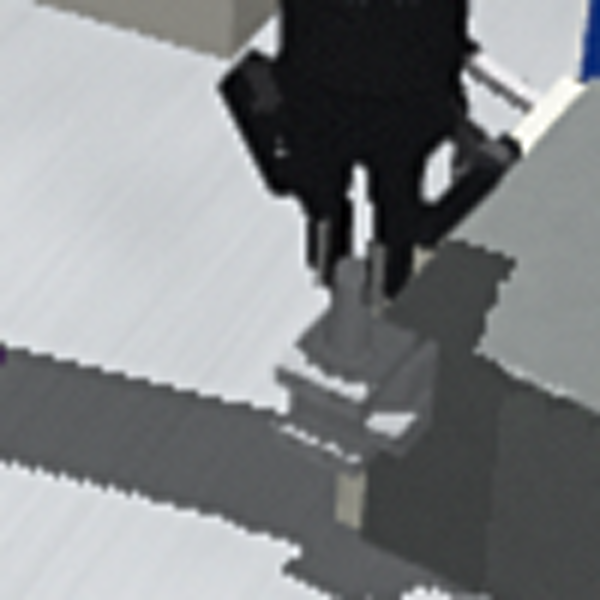

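The collar sits on (or very near) the upper lug, at crop (350,350), and the shank is inside. I'll ease the preload, open and retreat.

```bash
python3 -m jog '[{"linear":[-0.5,0,-3],"roll":0,"fingers":-1},{"linear":[-0.5,0,-3],"roll":0,"fingers":-0.2},{"linear":[-0.5,0,-3],"roll":0,"fingers":0.2},{"linear":[-0.5,0,-3],"roll":0,"fingers":0.2},{"linear":[-0.5,0,-3],"roll":0,"fingers":0.2}]'
python3 -m jog '[{"linear":[0,0,-20],"roll":0,"fingers":0.2},{"linear":[0,0,-65],"roll":0,"fingers":0.2},{"linear":[-50,0,-100],"roll":0,"fingers":0.2},{"linear":[-100,0,-120],"roll":0,"fingers":0.2},{"linear":[-150,0,-120],"roll":0,"fingers":0.2}]'
python3 - <<'E'
from h import *
out=[]
for n in("scene","top"):
    rgb,d,P=cloud(n);c=rgb[150:230,310:400] if n=="scene" else rgb[130:200,280:360]
    out.append(cv2.resize(c,(400,400),interpolation=cv2.INTER_CUBIC))
    q=P[130:260,220:420].reshape(-1,3)
    k=q[(np.hypot(q[:,0]-640,q[:,1]+51)<14)&(q[:,2]>158)];print(n,len(k),k[:,2].max() if len(k) else 0)
    k2=k[k[:,2]>194] if len(k) else k
    if len(k2): print("top cap mean",k2.mean(0).round(1),len(k2))
save("fin.png",np.hstack(out));go()
E
```

```text
t: 13.95
ee_pos: [642.7, -50.8, 187.7]
ee_rot: [1.0, -0.025, -0.0, 0.0]
wrist_force: [-0.2, 0.0, -0.6]
gripper_width: 51.7
t: 14.45
ee_pos: [506.9, -42.9, 309.0]
ee_rot: [1.0, -0.025, 0.002, -0.0]
wrist_force: [-0.0, 0.2, 0.9]
gripper_width: 51.3
scene 122 204.52889805562813
top cap mean [642.8 -53.9 200.5] 44
top 0 0
t 14.55 pos [501.9 -42.7 308.6] yaw -2.9 F [0.9 0.1 0.5] w 50.9
```

View pics/fin.png

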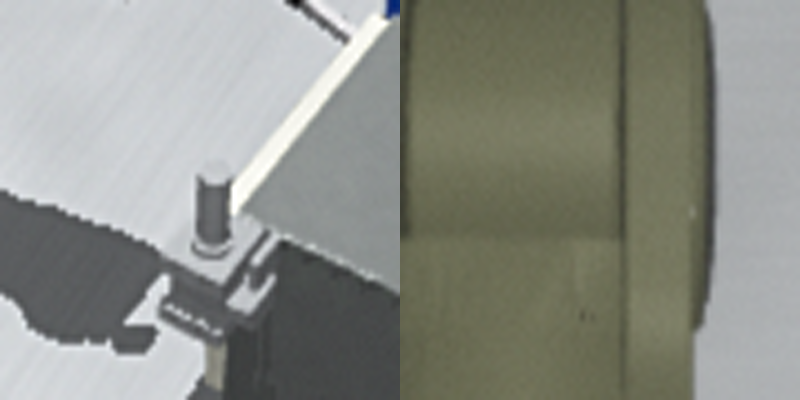

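The left half shows the pin upright, cap at (213,165), collar at (212,245) flat on the upper lug, and the door's white edge flush with the box. One numeric check, then I hand in.

```bash
python3 - <<'E'
from h import *
c=lambda x,y:(310+(x+.5)*.225-.5,150+(y+.5)*.2-.5)
print("cap@202",ray("scene",*c(213,166),202).round(1),"collar@156",ray("scene",*c(212,242),156).round(1))
s=observe();print(s["t"],np.abs(s["joint_vel"]).max(),s["wrist_force"].round(1))
print(close_job())
E
```

```text
cap@202 [638.6 -47.4 202. ] collar@156 [643.7 -54.9 156. ]
14.55 0.13330536390102452 [0.9 0.1 0.5]
the job is handed in; nothing more can be done
None
```

The door is shut behind its catch and the lock pin stands in the hasp, released. I handed the job in at about 14.6 s; it reports no verdict.

- **Door:** I pushed it shut with closed fingers. The catch resisted with about 20 N at the wrist, then the force dropped to about 2 N. The door stopped hard at the shut position, and I pressed it there with about 21 N, well under the 50 N limit. Later pictures show its edge flush with the box.
- **Pin:** I drew it from the rack along its lean, and it straightened between the pads. It slid in the grip, so I held only the upper part of the handle and corrected for the lean before lowering it. It stopped at about 24 N on the collar, then I eased off, opened the fingers and backed away.
- **Last checks:** The picture shows the pin upright with its collar flat on the upper lug. Its top measured z ≈ 200.5 mm on average, with a noisy maximum of 204.5 mm, against 202 mm expected.
- **Checks that disagreed or fell short:**
  - **Collar height:** the stop came about 7 mm above my earlier estimate of the collar height. I took that estimate as wrong because the pictures show the collar seated.
  - **Pin position:** hand-picked pixels at the cap and the collar differ by about 5 mm in x and 7.5 mm in y. That is too coarse to confirm the 4 mm tolerance, so the position rests on the shank being down the lug holes.
  - **Hidden parts:** the arm blocked the top camera in the last check, so the tongue and lower lug were not seen directly.
  - **Arm at hand-in:** it was still settling, at most 0.13 rad/s, clear of everything.

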